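# Punch the marked spot on a bottle-case panel

## Task

Slide the wooden panel along the table until the red ring drawn on it is under the point of the hand press, so that the point will land inside the ring. Then press the red palm cap down until the point bears firmly on the wood, and let the cap spring back up, leaving the panel lying where it was punched. Do not punch the wood outside the ring, and leave the other things on the table where they are.

Things in the scene. Friction and masses are not known exactly. Their poses are not given: they have to be found in the camera images.
- panel: flat loose wooden panel, 130 (its x) x 160 (its y) x 16 thick, about 0.16 kg, lying on the white table; too wide to grasp across. Origin at the centre of its underside, z up
- mark (a point): centre of the red ring with a white middle (20 outside, 12 inside diameter) drawn on the panel's upper face; on the panel's centre line, at panel x 0, y +45, z 16, i.e. 35 from its +y edge
- press: small green bench punch press, fixed. Origin on the table straight under the punch point (a dark flat disc there). On its +y side stand its foot (130 along x, y +100 to +210, 18 high) and column (50 x 60, y +125 to +185, to z 165); an arm 34 wide (z 129 to 165) reaches to the guide (38 across, z 115 to 171) on the punch axis. Other three sides open
- punch_tip (a point): the brass punch point, a cone that points straight down; this point at the very tip, 38 above the table when up, 22 above a panel lying there. It belongs to the plunger
- cap_top (a point): centre of the top of the red palm cap (56 diameter), straight above the punch point, 228 above the table when up
- plunger: the moving part of the press: red palm cap, steel rod and brass punch point in one, sliding straight down in the guide; origin on the table below when up. Travel 22 until the point meets a panel, 30 at its stop; a spring returns it (about 1 N at the top, 3 N where it meets the panel)
- pencil: flat yellow carpenter's pencil, 160 x 14 x 8, lying on the table beyond the press; origin at the centre of its underside; a bystander
- tape_roll: brown cardboard roll (ring), 96 across, 24 high, lying flat nearer the robot than the press; origin under its centre; a bystander
- mug: blue ceramic mug, 82 across, 92 high, on the left; origin under its centre; a bystander
- amber_jar: amber glass jar, 72 across, 100 high, on the left; origin under its centre; a bystander
- wine_bottle_a: green wine bottle, 74 across, 290 high, standing on the left; origin under its centre; a bystander
- wine_bottle_b: green wine bottle (74 across, 290 high) as the other, but standing on the right; origin under its centre; a bystander
- hammer: hammer lying on the table on the right, about 300 long; a bystander
There are look-alikes about, which are no part of the job. Leave any green or purple look-alike of the panel alone.

How it is judged:
On the way, in this order (a step that is already met when the one before it is completed fails the run):
1. the ring is under the raised point, the panel flat on the table and at rest (horizontal distance between mark and punch_tip below 0.006 m and height (world z) of punch_tip above 0.034 m and linear speed of panel below 0.01 m/s and angle between panel's own z axis and vertical below 0.05 rad and height (world z) of panel below 0.004 m), for 0.2 s.
2. the point is pressed on the wood inside the ring (horizontal distance between mark and punch_tip below 0.006 m and contact force between plunger and panel above 2 N), for 0.1 s.
At the end, for the whole second after the job is handed in: The punch has pressed on the wood (over 2 N) inside the ring; at the end the cap is up again (within 4 mm), and the panel lies flat and still on the table with the centre of its ring within 6 mm, horizontally, of the punch point (all of step 1); the robot touches nothing.
It fails at once if the point presses on the wood outside the ring (more than 10 mm from its centre) (contact force between plunger and panel above 0.5 N and horizontal distance between mark and punch_tip above 0.01 m).
It fails at once if a bystander is displaced by more than 30 mm (distance of any of pencil, tape_roll, mug, amber_jar, wine_bottle_a, wine_bottle_b, hammer from where it was at the start of the episode above 0.03 m).
It also fails if it takes over 56 s, if anything falls off the work surface, if the arm or the gripper's body presses on something with over 40 N, if the wrist force passes 120 N, or if a joint passes its speed limit or range.

## Robot

A 7-joint arm with a two-finger parallel gripper is mounted at the origin on the work surface. World frame = base frame: x ahead of the robot, y to its left, z up, the work surface at z = 0. Lengths are in m, angles in rad, forces in N, time in s.
With the tool pointing down it reaches from about 0.425 to 0.95 m from the base axis. Payload 16.7 kg.
Tool frame: the origin (TCP) lies between the finger pads; the fingertips stand 14 mm ahead of it and the grasp point (between the pads) lies 5 mm behind it; z points along the fingers, y is the line along which they close (so a half turn about z gives the same grasp; the last joint's range is limited). The gripper opens to 94 mm and grips with 3 to 60 N. Pads are 16 mm wide; open, the fingers measure 119 mm over their backs; the gripper's body (75 mm by 177 mm) begins 78 mm behind the grasp point.
Start: joints at [1.192, 0.426, 0.074, 1.606, -0.034, 1.111, -0.067], TCP at [0.153, -0.657, 0.219] pointing down, gripper open.
Joint ranges: [-2.85, 2.85], [-0.5, 2.14], [-1.23, 1.37], [0.21, 2.46], [-1.02, 4.16], [0.16, 2.05], [-2.73, 2.73]. Speed limits (rad/s): [1.89, 1.89, 2.39, 2.39, 3.01, 3.01, 3.01].

## Interface

Orientations are given as a unit quaternion [w, x, y, z].
In Python, from plant import manip gives the robot as it stands.
- The arm moves only by the shell command python3 -m creep 'ROWS' [FORCE]. ROWS is JSON, a list of rows, each an object with "translation": the shift along the tool's x, y, z in mm, a list of three; "rot": the turn, a rotation vector about the tool's x, y, z in rad, a list of three; "grip": the finger opening in mm, from 0 to 94. A call has 1 to 5 rows; each row is the pose to reach, as a shift and turn from the pose commanded when the call began, along the tool's axes at that moment; what a row does not reach only later rows make up. A row lasts 1/10 s, in which the tool goes at most 50 mm and 8.59 degrees, less where a joint would pass 70% of its speed; a pose out of reach is approached as far as the arm can. A call with a gripper value outside its range is refused whole. The fingers move at their own pace and stop on an object; FORCE is the grip in N (left out, the last holds). Time passes only in rows, so rows that repeat a pose let the fingers close. It gives the time, the measured TCP pose, the force, the opening and the grip force at its end, in the units of the state.
- manip.observe(): the state, without advancing time (a new reading comes with each control period).
- manip.get_image(name): name is "scene" or "top" or "wrist"; returns a dict with "image" (420x560x3 uint8, red, green, blue), "range_z" (420x560 float32, m along the optical axis (not along the pixel's ray), 0 where there is no reading), "fov_y" (degrees; the focal length in pixels is half the picture's height over the tangent of half this angle, whatever the lens; pixels are square), "cx", "cy" (the principal point, pixels), "rvec" (rotation vector, rad) and "tvec" (3), from world to camera coordinates, as OpenCV has them; the wrist camera has in their place "mount" (4x4, takes a point from camera to tool coordinates, whose origin is the TCP and whose axes are the flange's). Camera axes: x right, y down, z forward; pixel columns grow to the right and rows downward; lengths in m; the calibration is good to about 2 mm. A picture is of the moment at which its call begins: read the wrist's pose just before it.
- manip.finish_job(): hands the job in; it is judged then, once.
The state is a dict: "clock": time; "joints": joint angles; "dq": joint speeds; "joint_torque": joint torques, N m; "ee_pos": TCP position; "tcp_rot": TCP orientation; "ft_force": force on the tool from outside, world axes, zero at the start; "torque": the same for the moment, N m; "gripper_width": finger opening in m; "grasp_force": force on a finger pad.
Only numpy, scipy, OpenCV 4.12 (cv2) and the standard library are available. Lean on these libraries where they do the work, as an engineer would, in place of code of your own. Each camera call takes 0.05 s, during which the arm holds its last target. There are 200 camera calls.

## Working session

There is one attempt and no reset: what is moved stays moved. The work goes in short steps, Python scripts to look and compute and a shell command to move; the robot and the scene stay as the last step left them, time stands still between calls to the robot, and variables do not carry over. Pictures are saved under pics/ and viewed, at most 11 in all, crops included, and the job is handed in when it is done.

```bash
ls; mkdir -p pics
cat > h.py <<'E'
import numpy as np, cv2
from plant import manip
from scipy.spatial.transform import Rotation as R
def grab(name):
    s=manip.observe(); d=manip.get_image(name); return s,d
def world(s,d,u,v,z=None):
    f=d["image"].shape[0]/2/np.tan(np.radians(d["fov_y"])/2)
    ray=np.array([(u-d["cx"])/f,(v-d["cy"])/f,1.])
    if "mount" in d:
        q=s["tcp_rot"]; T=R.from_quat([q[1],q[2],q[3],q[0]]).as_matrix()
        M=np.array(d["mount"]); A=T@M[:3,:3]; o=np.array(s["ee_pos"])+T@M[:3,3]
    else:
        A=cv2.Rodrigues(np.array(d["rvec"],float))[0].T; o=-A@np.array(d["tvec"],float).ravel()
    w=A@ray
    if z is None: return o+w*d["range_z"][int(round(v)),int(round(u))]
    return o+w*(z-o[2])/w[2]
E
python3 - <<'E'
from h import *
s=manip.observe(); print(s)
for n in("top","scene"):
    s,d=grab(n); cv2.imwrite(f"pics/{n}0.png",cv2.resize(d["image"][:,:,::-1],(800,600)))
    np.savez(f"pics/{n}0.npz",**d); print(d["fov_y"],d["cx"],d["cy"],d["tvec"])
E
```

```text
pics
{'clock': 0.0, 'joints': array([ 1.19254363,  0.42670594,  0.07386972,  1.60665505, -0.03410433,
        1.11079793, -0.06707433]), 'dq': array([ 1.55708219e-03, -3.54174031e-04,  5.11965333e-05, -3.58139471e-04,
        8.76902725e-04,  1.40727083e-03,  1.31907886e-05]), 'joint_torque': array([-1.01674166e-03, -9.35822654e+01,  3.66632335e+00, -4.54184496e+01,
       -4.88715037e-02,  2.06026743e-02,  1.21991111e-04]), 'ee_pos': array([ 0.15292116, -0.65699025,  0.21877236]), 'tcp_rot': array([-6.41371182e-04,  9.93467455e-01,  1.14113929e-01, -1.23469864e-04]), 'ft_force': array([-0.18974901, -0.00499823, -0.31622614]), 'torque': array([ 0.03767433, -0.03476565, -0.01087088]), 'grasp_force': 0.0, 'gripper_width': 0.09442919218823805}
43.69283307261321 278.2950192081071 206.60820346000867 [0.02106076 0.5300569  1.40288573]
42.13871335623691 270.3344279403453 206.32037086334114 [ 0.40941022 -0.15375692  1.6627693 ]
```

View pics/top0.png

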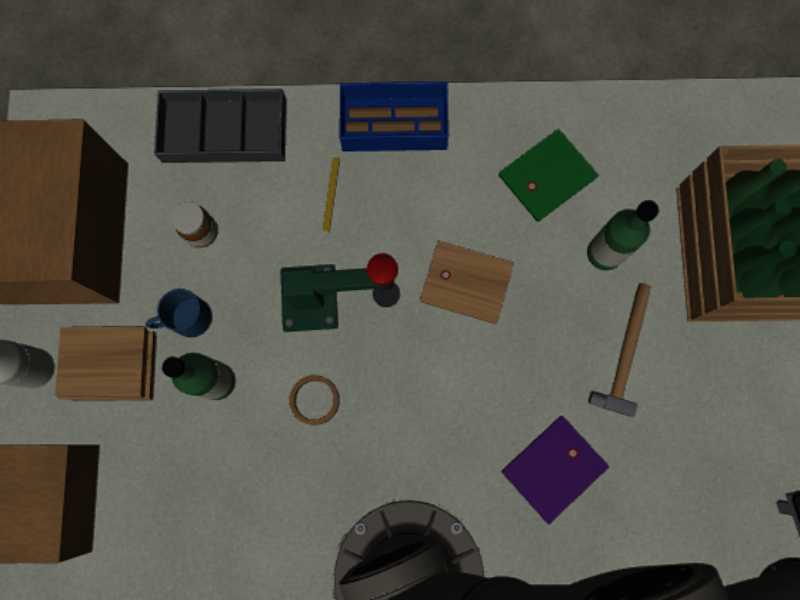

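View pics/scene0.png

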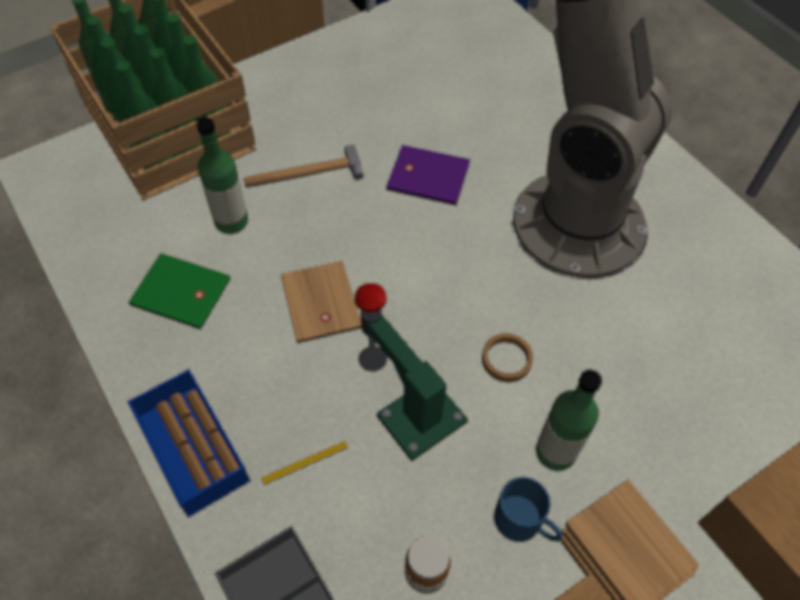

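The top view shows the panel with corners near (438,241), (514,263), (496,323), (420,303) and its ring at (446,274). The press cap is at (382,268) and its disc at (386,293). I'll measure these precisely with colour segmentation.

Run:
```python
from h import *
for n in("top","scene"):
    d=dict(np.load(f"pics/{n}0.npz")); d["fov_y"]=float(d["fov_y"])
    im=d["image"]; hsv=cv2.cvtColor(im,cv2.COLOR_RGB2HSV)
    H,S,V=[hsv[...,i].astype(int) for i in range(3)]
    red=(((H<6)|(H>174))&(S>170)&(V>80)).astype(np.uint8)
    k,l,st,c=cv2.connectedComponentsWithStats(red)
    for i in range(1,k):
        if st[i,4]>60: print(n,"cap",st[i],c[i],world(None,d,*c[i],z=.215))
    x0,x1,y0,y1=(285,370,160,235) if n=="top" else (190,256,175,245)
    m=np.zeros_like(red); m[y0:y1,x0:x1]=((S>60)&(H>5)&(H<25))[y0:y1,x0:x1]
    m=cv2.morphologyEx(m,cv2.MORPH_CLOSE,np.ones((9,9)))
    k,l,st,c=cv2.connectedComponentsWithStats(m); i=1+np.argmax(st[1:,4]); print(st[i])
    cn=cv2.findContours((l==i).astype(np.uint8),0,2)[0][0][:,0]
    pw=np.array([world(None,d,u,v,z=.016)[:2] for u,v in cn]).astype(np.float32)
    r=cv2.minAreaRect(pw*1000); print("rect",r, cv2.boxPoints(r).round())
    px=(446*.7,274*.7) if n=="top" else (325*.7,317*.7)
    print("ring",world(None,d,*px,z=.016))
    px=(386*.7,293*.7) if n=="top" else (372*.7,358*.7)
    print("disc",world(None,d,*px,z=.001))
    for p in ([(281,267),(283,331),(338,328),(335,264)] if n=="top" else [(377,414),(413,458),(467,420)]): print("foot",world(None,d,p[0]*.7,p[1]*.7,z=.018))
    if n=="top":
        for nm,p in dict(tape=(314,400),pencil=(332,194),hammerhead=(590,400),bottle=(607,255)).items(): print(nm,world(None,d,p[0]*.7,p[1]*.7,z=.02))
        a,b=im[150:250,240:370],4
        cv2.imwrite("pics/crop1.png",cv2.resize(a[:,:,::-1],None,fx=6,fy=6,interpolation=cv2.INTER_CUBIC))
```

```text
top cap [257 186  19  13 176] [266.26704545 191.98863636] [0.53502765 0.04321502 0.215     ]
[ 294  169   66   58 2524]
rect ((564.2906494140625, -121.17764282226562), (159.66282653808594, 131.6591033935547), 72.77412414550781) [[ 478. -178.]
 [ 604. -217.]
 [ 651.  -64.]
 [ 525.  -25.]]
ring [ 0.57970627 -0.08065335  0.016     ]
disc [0.54521807 0.04026814 0.001     ]
foot [0.59747402 0.25090196 0.018     ]
foot [0.46729029 0.24393567 0.018     ]
foot [0.47218663 0.13501289 0.018     ]
foot [0.6024179  0.14210748 0.018     ]
tape [0.3312104  0.18028241 0.02      ]
pencil [0.74942278 0.1493638  0.02      ]
hammerhead [ 0.32667516 -0.35262393  0.02      ]
bottle [ 0.61411266 -0.40310599  0.02      ]
scene cap [249 199  21  18 290] [259.18965517 207.58275862] [0.54239127 0.03839311 0.215     ]
[ 197  183   57   57 2335]
rect ((553.9992065429688, -116.15571594238281), (164.72145080566406, 152.73675537109375), 72.62901306152344) [[ 457. -172.]
 [ 602. -218.]
 [ 651.  -60.]
 [ 506.  -15.]]
ring [ 0.5770144  -0.07940318  0.016     ]
disc [0.54388875 0.03965015 0.001     ]
foot [0.60158146 0.14911621 0.018     ]
foot [0.59314712 0.25333453 0.018     ]
foot [0.47188862 0.24620442 0.018     ]
```

View pics/crop1.png

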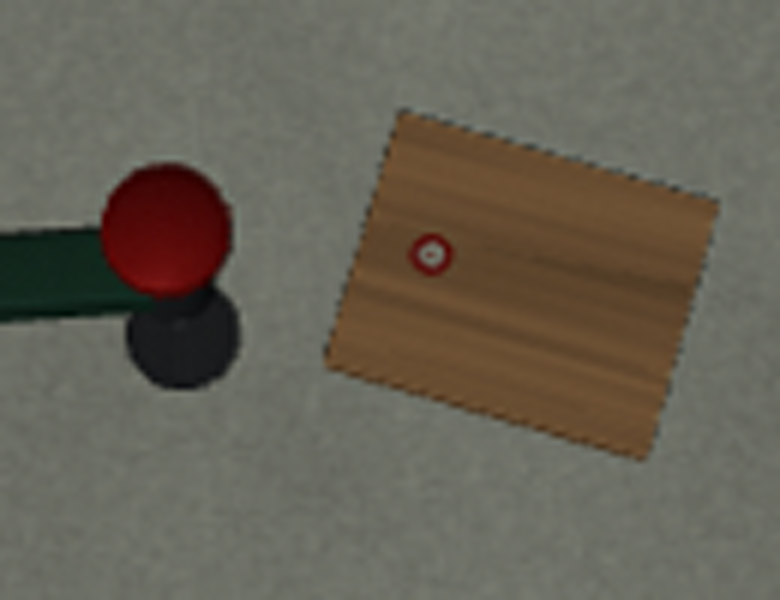

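The crop shows the ring at crop px (432,255), which puts it at about (0.579,-0.080). The disc centre is at (183,331), about (0.544,0.039). I plan to press the fingertips lightly on the rear of the panel and drag it. First I'll move above it.

```bash
python3 -m creep '[{"translation":[250,-195,0],"rot":[0,0,0],"grip":60},{"translation":[250,-195,0],"rot":[0,0,0],"grip":60},{"translation":[250,-195,0],"rot":[0,0,0],"grip":60},{"translation":[250,-195,0],"rot":[0,0,0],"grip":60},{"translation":[250,-195,0],"rot":[0,0,0],"grip":60}]'
```

```text
clock: 0.6
ee_pos: [0.311, -0.4611, 0.2193]
tcp_rot: [-0.0, 0.993, 0.114, -0.0]
ft_force: [0.3, -0.3, 0.5]
gripper_width: 0.0611
grasp_force: 0.0
```

```bash
python3 -m creep '[{"translation":[302,-236,0],"rot":[0,0,0],"grip":60},{"translation":[302,-236,0],"rot":[0,0,0],"grip":60},{"translation":[302,-236,0],"rot":[0,0,0],"grip":60},{"translation":[302,-236,0],"rot":[0,0,0],"grip":60},{"translation":[302,-236,0],"rot":[0,0,0],"grip":60}]'; python3 -m creep '[{"translation":[105,-82,0],"rot":[0,0,-0.15],"grip":60},{"translation":[105,-82,0],"rot":[0,0,-0.3],"grip":60},{"translation":[105,-82,0],"rot":[0,0,-0.45],"grip":60},{"translation":[105,-82,0],"rot":[0,0,-0.6],"grip":60},{"translation":[105,-82,0],"rot":[0,0,-0.75],"grip":60}]'; python3 -m creep '[{"translation":[0,0,0],"rot":[0,0,-0.15],"grip":60},{"translation":[0,0,0],"rot":[0,0,-0.29],"grip":60},{"translation":[0,0,0],"rot":[0,0,-0.29],"grip":60},{"translation":[0,0,0],"rot":[0,0,-0.29],"grip":60}]'
python3 - <<'E'
from h import *
s,d=grab("wrist"); np.savez("pics/w0.npz",**d,pos=s["ee_pos"],rot=s["tcp_rot"])
print(s["ee_pos"],s["tcp_rot"],s["joints"],d["mount"])
cv2.imwrite("pics/w0.png",d["image"][:,:,::-1])
E
```

```text
clock: 1.1
ee_pos: [0.468, -0.2665, 0.2195]
tcp_rot: [0.0, 0.993, 0.114, 0.0]
ft_force: [0.5, -1.2, 1.3]
gripper_width: 0.0604
grasp_force: 0.0
clock: 1.6
ee_pos: [0.5512, -0.1633, 0.219]
tcp_rot: [-0.0, 0.881, 0.474, -0.0]
ft_force: [-1.3, -0.1, -0.5]
gripper_width: 0.0601
grasp_force: 0.0
clock: 2.0
ee_pos: [0.5507, -0.1648, 0.2193]
tcp_rot: [-0.0, 0.807, 0.591, -0.0]
ft_force: [0.8, -0.5, -0.8]
gripper_width: 0.0602
grasp_force: 0.0
[ 0.55066189 -0.16479851  0.21932185] [-1.73281890e-04  8.06834757e-01  5.90777152e-01 -4.60384326e-05] [ 0.51554145  0.29178048 -0.40647464  1.81368359  0.13033421  1.06266028
 -0.24595986] [[ 4.00900501e-05 -9.59510312e-01 -2.81673497e-01  8.23781691e-02]
 [ 9.99999646e-01 -1.98297484e-04  8.17821057e-04  7.22541077e-04]
 [-8.40562884e-04 -2.81673430e-01  9.59509965e-01 -1.66150052e-01]
 [ 0.00000000e+00  0.00000000e+00  0.00000000e+00  1.00000000e+00]]
```

View pics/w0.png

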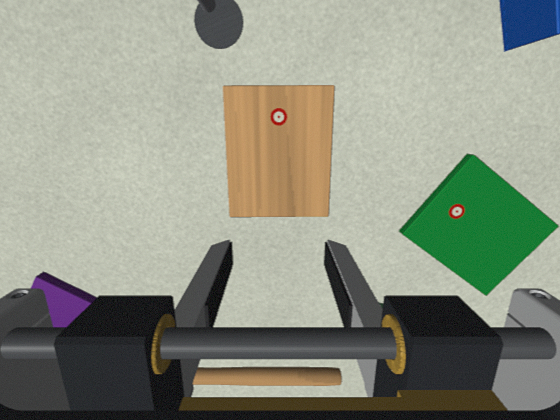

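The wrist view shows the panel squarely in the frame, with its ring at (279,117), its near edge at row 216, and the disc at (219,22).

Run:
```python
from h import *
d=dict(np.load("pics/w0.npz")); s=dict(ee_pos=d["pos"],tcp_rot=d["rot"])
for n,p,z in [("ring",(279,117),.016),("disc",(219,22),.001),("A",(223.5,85.5),.016),("B",(334.5,85.5),.016),("C",(329,216),.016),("D",(230,216),.016)]:
    print(n,world(s,d,*p,z=z).round(4))
```

```text
ring [ 0.5793 -0.0812  0.016 ]
disc [0.5455 0.038  0.001 ]
A [ 0.5287 -0.0287  0.016 ]
B [ 0.6509 -0.0674  0.016 ]
C [ 0.6044 -0.2184  0.016 ]
D [ 0.4814 -0.1794  0.016 ]
```

```bash
python3 -m creep '[{"translation":[-26,1,45],"rot":[0,0,0],"grip":60},{"translation":[-26,1,90],"rot":[0,0,0],"grip":60},{"translation":[-26,1,135],"rot":[0,0,0],"grip":60},{"translation":[-26,1,175],"rot":[0,0,0],"grip":60},{"translation":[-26,1,182],"rot":[0,0,0],"grip":60}]'; python3 -m creep '[{"translation":[0,0,2],"rot":[0,0,0],"grip":60},{"translation":[0,0,4],"rot":[0,0,0],"grip":60},{"translation":[0,0,6],"rot":[0,0,0],"grip":60},{"translation":[0,0,6],"rot":[0,0,0],"grip":60}]'
```

```text
clock: 2.55
ee_pos: [0.5414, -0.189, 0.0336]
tcp_rot: [-0.003, 0.806, 0.592, -0.002]
ft_force: [0.5, 0.2, 0.5]
gripper_width: 0.0602
grasp_force: 0.0
clock: 2.95
ee_pos: [0.5448, -0.1901, 0.0328]
tcp_rot: [0.001, 0.806, 0.592, 0.001]
ft_force: [0.1, -0.3, -0.0]
gripper_width: 0.0599
grasp_force: 0.0
```

```bash
python3 -m creep '[{"translation":[0,0,1],"rot":[0,0,0],"grip":60},{"translation":[0,0,1],"rot":[0,0,0],"grip":60}]';python3 -m creep '[{"translation":[0,0,1],"rot":[0,0,0],"grip":60},{"translation":[0,0,1],"rot":[0,0,0],"grip":60}]'
```

```text
clock: 3.15
ee_pos: [0.5442, -0.1899, 0.0309]
tcp_rot: [0.0, 0.806, 0.593, 0.0]
ft_force: [0.2, -1.9, -0.2]
gripper_width: 0.0601
grasp_force: 0.0
clock: 3.35
ee_pos: [0.5443, -0.1899, 0.0303]
tcp_rot: [0.0, 0.805, 0.593, 0.0]
ft_force: [-2.7, 1.4, 12.4]
gripper_width: 0.0601
grasp_force: 6.5
```

```bash
python3 -m creep '[{"translation":[2,-1.4,0.4],"rot":[0,0,0],"grip":60},{"translation":[5,-3.3,0.4],"rot":[0,0,0],"grip":60},{"translation":[8,-5.3,0.4],"rot":[0,0,0],"grip":60},{"translation":[12,-8,0.4],"rot":[0,0,0],"grip":60},{"translation":[16,-10.6,0.4],"rot":[0,0,0],"grip":60}]'
python3 - <<'E'
from h import *
s,d=grab("wrist")
im=d["image"]; cv2.imwrite("pics/w1.png",im[:,:,::-1])
np.savez("pics/w1.npz",**d,pos=s["ee_pos"],rot=s["tcp_rot"]); print(s["ee_pos"],s["ft_force"])
E
```

```text
clock: 3.85
ee_pos: [0.5398, -0.173, 0.0303]
tcp_rot: [0.002, 0.806, 0.592, 0.0]
ft_force: [0.3, -7.6, 12.1]
gripper_width: 0.0599
grasp_force: 6.1
[ 0.53977436 -0.17300198  0.03027376] [ 0.31404929 -7.6299885  12.10604376]
```

View pics/w1.png

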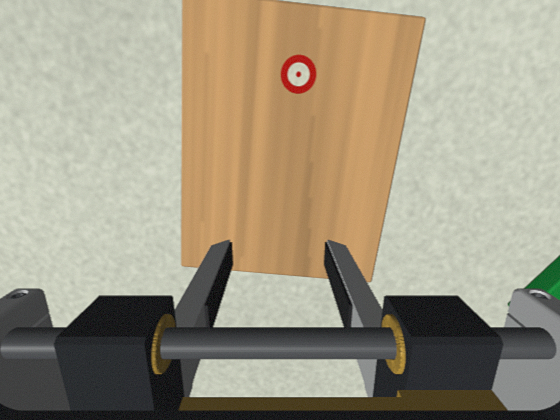

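The panel now appears slightly turned relative to the gripper, with its ring at (298,74). I'll write a ring finder that works from the wrist image.

```bash
cat >> h.py <<'E'
P=np.array([.545,.039])
def ring(s,d):
    hsv=cv2.cvtColor(d["image"],cv2.COLOR_RGB2HSV); H,S,V=[hsv[...,i].astype(int) for i in range(3)]
    m=((((H<6)|(H>174))&(S>150)&(V>80))).astype(np.uint8); m=cv2.morphologyEx(m,cv2.MORPH_CLOSE,np.ones((15,15)))
    k,l,st,c=cv2.connectedComponentsWithStats(m)
    for i in range(1,k):
        if st[i,4]>60: print("red",st[i],c[i].round(1),world(s,d,*c[i],z=.016).round(4))
    i=1+np.argmax(st[1:,4]); r=world(s,d,*c[i],z=.016)[:2]
    q=s["tcp_rot"]; T=R.from_quat([q[1],q[2],q[3],q[0]]).as_matrix()
    e=np.append(P-r,0); print("ring",r.round(4),"err tool mm",(T.T@e*1000).round(1),"pos",np.round(s["ee_pos"],4),"F",np.round(s["ft_force"],1))
E
python3 - <<'E'
from h import *
d=dict(np.load("pics/w1.npz")); s=dict(ee_pos=d["pos"],tcp_rot=d["rot"],ft_force=0); ring(s,d)
for p in [(182,266),(372,282),(425,18)]: print(world(s,d,*p,z=.016).round(4))
E
```

```text
red [ 281   55   35   39 1067] [298.   73.7] [ 0.5836 -0.0732  0.016 ]
ring [ 0.5836 -0.0732] err tool mm [ 95.6 -70.4  -0.3] pos [ 0.5398 -0.173   0.0303] F 0
[ 0.4764 -0.1636  0.016 ]
[ 0.5952 -0.2136  0.016 ]
[ 0.6558 -0.0672  0.016 ]
```

The fingertips slip, so dragging is unreliable. I'm switching to edge pushes: first the panel's +x edge, then its −y edge.

```bash
python3 -m creep '[{"translation":[0,0,-40],"rot":[0,0,0],"grip":80},{"translation":[27,48,-40],"rot":[0,0,-0.14],"grip":80},{"translation":[54,97,-40],"rot":[0,0,-0.28],"grip":80},{"translation":[54,97,-40],"rot":[0,0,-0.42],"grip":80},{"translation":[54,97,-40],"rot":[0,0,-0.56],"grip":80}]'; python3 -m creep '[{"translation":[0,0,0],"rot":[0,0,-0.14],"grip":80},{"translation":[0,0,0],"rot":[0,0,-0.28],"grip":80},{"translation":[0,0,0],"rot":[0,0,-0.42],"grip":80},{"translation":[0,0,0],"rot":[0,0,-0.56],"grip":80},{"translation":[0,0,0],"rot":[0,0,-0.7],"grip":80}]';python3 -m creep '[{"translation":[0,0,0],"rot":[0,0,-0.14],"grip":80},{"translation":[0,0,0],"rot":[0,0,-0.22],"grip":80},{"translation":[0,0,0],"rot":[0,0,-0.22],"grip":80},{"translation":[0,0,0],"rot":[0,0,-0.22],"grip":80}]'
python3 - <<'E'
from h import *
s,d=grab("wrist"); ring(s,d); np.savez("pics/w2.npz",**d,pos=s["ee_pos"],rot=s["tcp_rot"]); print(s["tcp_rot"],s["joints"])
cv2.imwrite("pics/w2.png",d["image"][:,:,::-1])
E
```

```text
clock: 4.4
ee_pos: [0.6493, -0.1473, 0.0689]
tcp_rot: [0.0, 0.607, 0.794, 0.001]
ft_force: [-0.5, -0.1, -0.6]
gripper_width: 0.0798
grasp_force: 0.0
clock: 4.9
ee_pos: [0.6473, -0.1488, 0.0691]
tcp_rot: [-0.0, 0.299, 0.954, -0.0]
ft_force: [0.1, -0.1, 0.2]
gripper_width: 0.08
grasp_force: 0.0
clock: 5.3
ee_pos: [0.6473, -0.1488, 0.069]
tcp_rot: [-0.0, 0.197, 0.98, 0.0]
ft_force: [-0.1, 0.1, -0.3]
gripper_width: 0.0801
grasp_force: 0.0
red [329  98  28  30 645] [342.4 112.6] [ 0.5837 -0.0731  0.016 ]
red [204 376  21  16 262] [214.1 383.4] [ 0.7639 -0.2616  0.016 ]
ring [ 0.5837 -0.0731] err tool mm [78.9 88.5  0. ] pos [ 0.6473 -0.1488  0.069 ] F [-0.1  0.1 -0.3]
[-8.13507945e-05  1.96632358e-01  9.80477282e-01  9.73783931e-05] [ 0.6181572   0.6613188  -0.68714496  1.71320376  0.49929103  0.94969237
  0.91107364]
```

View pics/w2.png

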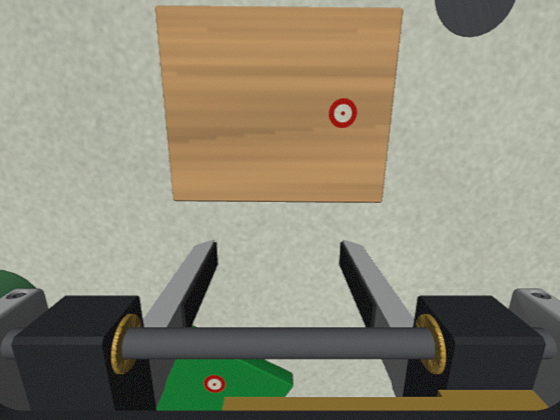

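The edge is square to the fingers. I'll descend beside the panel and push.

```bash
python3 -m creep '[{"translation":[0,0,25],"rot":[0,0,0],"grip":80},{"translation":[0,0,48],"rot":[0,0,0],"grip":80},{"translation":[5,0,48],"rot":[0,0,0],"grip":80},{"translation":[12,0,48],"rot":[0,0,0],"grip":80},{"translation":[20,0,48],"rot":[0,0,0],"grip":80}]'; python3 -m creep '[{"translation":[10,0,0],"rot":[0,0,0],"grip":80},{"translation":[20,0,0],"rot":[0,0,0],"grip":80},{"translation":[30,0,0],"rot":[0,0,0],"grip":80},{"translation":[40,0,0],"rot":[0,0,0],"grip":80},{"translation":[45,0,0],"rot":[0,0,0],"grip":80}]'
python3 - <<'E'
from h import *
s,d=grab("wrist"); ring(s,d)
E
```

```text
clock: 5.85
ee_pos: [0.629, -0.1406, 0.0223]
tcp_rot: [0.001, 0.195, 0.981, 0.0]
ft_force: [0.3, 0.0, -0.0]
gripper_width: 0.0798
grasp_force: 0.3
clock: 6.35
ee_pos: [0.5863, -0.1234, 0.0213]
tcp_rot: [-0.0, 0.195, 0.981, -0.0]
ft_force: [1.7, -0.0, 2.5]
gripper_width: 0.0798
grasp_force: 0.7
red [ 340  118   35   37 1005] [357.  136.3] [ 0.5351 -0.0541  0.016 ]
ring [ 0.5351 -0.0541] err tool mm [26.5 89.8 -0. ] pos [ 0.5863 -0.1234  0.0213] F [ 1.7 -0.   2.5]
```

```bash
python3 -m creep '[{"translation":[8,0,0],"rot":[0,0,0],"grip":80},{"translation":[16,0,0],"rot":[0,0,0],"grip":80},{"translation":[22,0,0],"rot":[0,0,0],"grip":80},{"translation":[25,0,0],"rot":[0,0,0],"grip":80},{"translation":[25.5,0,0],"rot":[0,0,0],"grip":80}]'
python3 - <<'E'
from h import *
s,d=grab("wrist"); ring(s,d);s,d=grab("wrist"); ring(s,d);print(s["tcp_rot"],s["joints"])
cv2.imwrite("pics/w3.png",d["image"][:,:,::-1]); np.savez("pics/w3.npz",**d,pos=s["ee_pos"],rot=s["tcp_rot"])
E
```

```text
clock: 6.9
ee_pos: [0.5633, -0.1139, 0.0211]
tcp_rot: [-0.0, 0.195, 0.981, -0.0]
ft_force: [-0.4, -0.9, -0.6]
gripper_width: 0.0801
grasp_force: 0.0
red [ 340  118   35   37 1010] [357.1 136. ] [ 0.5119 -0.0445  0.016 ]
ring [ 0.5119 -0.0445] err tool mm [ 1.3 89.8 -0. ] pos [ 0.5633 -0.1139  0.0211] F [-0.4 -0.9 -0.6]
red [340 118  35  36 999] [357.1 135.5] [ 0.5118 -0.0445  0.016 ]
ring [ 0.5118 -0.0445] err tool mm [ 1.3 89.8 -0. ] pos [ 0.5634 -0.1139  0.021 ] F [-0.7 -0.4 -0.4]
[-1.92860658e-04  1.95148184e-01  9.80773750e-01 -2.02439279e-05] [ 0.6145517   0.61040492 -0.67791561  1.94547198  0.54015231  0.7739972
  0.80404486]
```

View pics/w3.png

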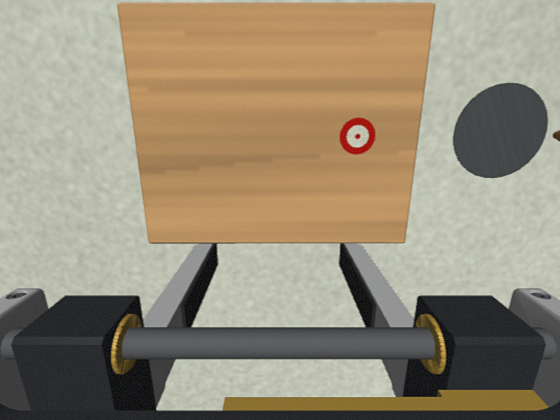

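The disc is now fully visible at (500,130), the brass tip at (554,135), and the ring at (357,136).

Run:
```python
from h import *
d=dict(np.load("pics/w3.npz")); s=dict(ee_pos=d["pos"],tcp_rot=d["rot"],ft_force=0)
g=d["image"].mean(2); m=np.zeros(g.shape,np.uint8); m[60:200,440:552]=(g<95)[60:200,440:552]
k,l,st,c=cv2.connectedComponentsWithStats(m); i=1+np.argmax(st[1:,4]); print(st[i],c[i])
e=cv2.fitEllipse(max(cv2.findContours((l==i).astype(np.uint8),0,1)[0],key=len)); print(e, world(s,d,*e[0],z=.0015))
print("tip",world(s,d,552,135,z=.038))
for p in [(149,243),(405,243)]: print(world(s,d,*p,z=.016).round(4))
```

```text
[ 453   83   94   95 6830] [499.97774524 129.96310395]
((499.97003173828125, 129.96763610839844), (83.16511535644531, 102.55272674560547), 43.48953628540039) [0.5436802  0.03938573 0.0015    ]
tip [0.54487975 0.03837943 0.038     ]
[ 0.5241 -0.1842  0.016 ]
[ 0.5849 -0.0373  0.016 ]
```

```bash
python3 -m creep '[{"translation":[-6,0,0],"rot":[0,0,0],"grip":80},{"translation":[-6,0,-48],"rot":[0,0,0],"grip":80},{"translation":[25,-44,-48],"rot":[0,0,0.14],"grip":80},{"translation":[54,-84,-48],"rot":[0,0,0.28],"grip":80},{"translation":[74,-105,-48],"rot":[0,0,0.42],"grip":80}]'; python3 -m creep '[{"translation":[0,0,0],"rot":[0,0,0.14],"grip":80},{"translation":[0,0,0],"rot":[0,0,0.28],"grip":80},{"translation":[0,0,0],"rot":[0,0,0.42],"grip":80},{"translation":[0,0,0],"rot":[0,0,0.56],"grip":80},{"translation":[0,0,0],"rot":[0,0,0.7],"grip":80}]';python3 -m creep '[{"translation":[0,0,0],"rot":[0,0,0.14],"grip":80},{"translation":[0,0,0],"rot":[0,0,0.28],"grip":80},{"translation":[0,0,0],"rot":[0,0,0.42],"grip":80},{"translation":[0,0,0],"rot":[0,0,0.45],"grip":80},{"translation":[0,0,0],"rot":[0,0,0.45],"grip":80}]'
python3 - <<'E'
from h import *
P[:]=[.5442,.039]
s,d=grab("wrist"); ring(s,d); print(s["tcp_rot"],s["joints"])
cv2.imwrite("pics/w4.png",d["image"][:,:,::-1]); np.savez("pics/w4.npz",**d,pos=s["ee_pos"],rot=s["tcp_rot"])
E
```

```text
clock: 7.5
ee_pos: [0.4529, -0.1848, 0.0691]
tcp_rot: [-0.0, 0.399, 0.917, -0.0]
ft_force: [0.1, 0.7, 0.4]
gripper_width: 0.0798
grasp_force: 0.0
clock: 8.0
ee_pos: [0.4558, -0.1829, 0.0692]
tcp_rot: [0.0, 0.688, 0.725, 0.0]
ft_force: [0.3, -0.6, 0.1]
gripper_width: 0.0799
grasp_force: 0.0
clock: 8.5
ee_pos: [0.4556, -0.1826, 0.0691]
tcp_rot: [0.0, 0.831, 0.557, 0.0]
ft_force: [-0.5, 0.1, -0.5]
gripper_width: 0.0795
grasp_force: 0.0
red [262   0  30  32 836] [276.4  14.2] [ 0.5121 -0.0445  0.016 ]
ring [ 0.5121 -0.0445] err tool mm [89.4 -2.   0. ] pos [ 0.4556 -0.1826  0.0691] F [-0.5  0.1 -0.5]
[5.14365308e-05 8.30526767e-01 5.56978712e-01 4.65200889e-05] [ 0.59319408  0.35895689 -0.40202411  2.12126222  0.21524041  0.69918703
 -0.34074123]
```

View pics/w4.png

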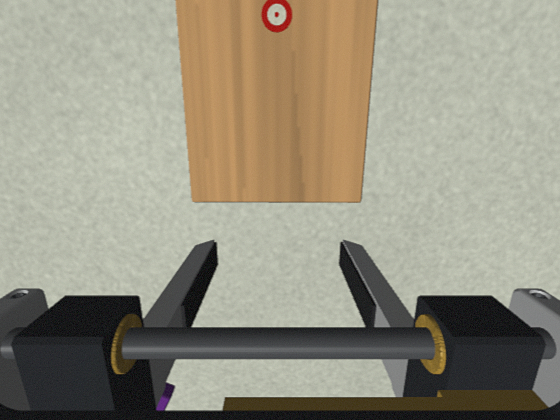

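```bash
python3 -m creep '[{"translation":[0,0,25],"rot":[0,0,-0.015],"grip":80},{"translation":[0,0,48],"rot":[0,0,-0.015],"grip":80},{"translation":[4,0,48],"rot":[0,0,-0.015],"grip":80},{"translation":[10,0,48],"rot":[0,0,-0.015],"grip":80},{"translation":[15,0,48],"rot":[0,0,-0.015],"grip":80}]'; python3 -m creep '[{"translation":[10,0,0],"rot":[0,0,0],"grip":80},{"translation":[20,0,0],"rot":[0,0,0],"grip":80},{"translation":[30,0,0],"rot":[0,0,0],"grip":80},{"translation":[38,0,0],"rot":[0,0,0],"grip":80},{"translation":[42,0,0],"rot":[0,0,0],"grip":80}]'
python3 - <<'E'
from h import *
P[:]=[.5442,.039]
s,d=grab("wrist"); ring(s,d); np.savez("pics/w5.npz",**d,pos=s["ee_pos"],rot=s["tcp_rot"]); print(s["tcp_rot"])
E
```

```text
clock: 9.05
ee_pos: [0.4618, -0.1684, 0.0221]
tcp_rot: [0.0, 0.827, 0.562, 0.0]
ft_force: [1.1, -0.7, 0.4]
gripper_width: 0.0797
grasp_force: 0.3
clock: 9.55
ee_pos: [0.4768, -0.1286, 0.0212]
tcp_rot: [0.0, 0.827, 0.563, 0.0]
ft_force: [-0.3, -1.5, 1.6]
gripper_width: 0.0802
grasp_force: 0.8
red [ 256    0   40   36 1207] [275.5  15.6] [ 0.5256 -0.0038  0.016 ]
ring [ 0.5256 -0.0038] err tool mm [46.6  1.6  0. ] pos [ 0.4768 -0.1286  0.0212] F [-0.3 -1.5  1.6]
[1.11852056e-05 8.26751025e-01 5.62567969e-01 1.51524749e-04]
```

```bash
python3 -m creep '[{"translation":[9,0.4,0],"rot":[0,0,0],"grip":80},{"translation":[18,0.8,0],"rot":[0,0,0],"grip":80},{"translation":[27,1.2,0],"rot":[0,0,0],"grip":80},{"translation":[35,1.6,0],"rot":[0,0,0],"grip":80},{"translation":[38,1.8,0],"rot":[0,0,0],"grip":80}]'
python3 - <<'E'
from h import *
P[:]=[.5442,.039]
s,d=grab("wrist"); ring(s,d);s,d=grab("wrist"); ring(s,d); np.savez("pics/w6.npz",**d,pos=s["ee_pos"],rot=s["tcp_rot"])
cv2.imwrite("pics/w6.png",d["image"][:,:,::-1]);
E
```

```text
clock: 10.1
ee_pos: [0.4925, -0.0939, 0.0211]
tcp_rot: [-0.0, 0.827, 0.563, 0.0]
ft_force: [-0.5, -1.4, 0.7]
gripper_width: 0.0801
grasp_force: 0.7
red [ 256    0   40   36 1207] [275.4  15.6] [0.5413 0.0309 0.016 ]
ring [0.5413 0.0309] err tool mm [ 8.6 -0.3  0. ] pos [ 0.4925 -0.0939  0.0211] F [-0.5 -1.4  0.7]
red [ 256    0   40   36 1187] [275.4  15.3] [0.5414 0.031  0.016 ]
ring [0.5414 0.031 ] err tool mm [ 8.5 -0.3  0. ] pos [ 0.4925 -0.094   0.0211] F [0.1 0.7 0.3]
```

View pics/w6.png

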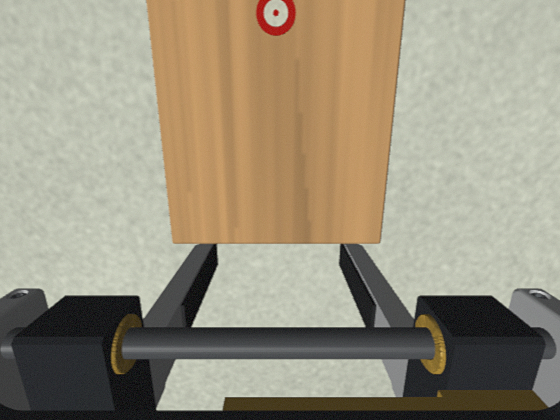

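The ring's dot is at (276,13), so its true centre is about 1 mm further forward. About 7.5 mm remains.

```bash
python3 -m creep '[{"translation":[3,0,0],"rot":[0,0,0],"grip":80},{"translation":[5.5,-0.2,0],"rot":[0,0,0],"grip":80},{"translation":[7,-0.3,0],"rot":[0,0,0],"grip":80},{"translation":[7.5,-0.3,0],"rot":[0,0,0],"grip":80},{"translation":[7.5,-0.3,0],"rot":[0,0,0],"grip":80}]'; python3 -m creep '[{"translation":[-15,0,0],"rot":[0,0,0],"grip":80},{"translation":[-60,0,0],"rot":[0,0,0],"grip":80},{"translation":[-75,0,-20],"rot":[0,0.15,0],"grip":80},{"translation":[-75,0,-30],"rot":[0,0.3,0],"grip":80},{"translation":[-75,0,-30],"rot":[0,0.3,0],"grip":80}]'
python3 - <<'E'
from h import *
P[:]=[.5442,.039]
s,d=grab("wrist"); ring(s,d); np.savez("pics/w7.npz",**d,pos=s["ee_pos"],rot=s["tcp_rot"])
cv2.imwrite("pics/w7.png",d["image"][:,:,::-1]);
E
```

```text
clock: 10.7
ee_pos: [0.4946, -0.088, 0.0211]
tcp_rot: [0.0, 0.827, 0.562, 0.0]
ft_force: [-0.6, 0.1, 0.3]
gripper_width: 0.0799
grasp_force: 0.0
clock: 11.2
ee_pos: [0.4662, -0.158, 0.0491]
tcp_rot: [-0.077, 0.82, 0.557, 0.111]
ft_force: [-0.3, -0.2, -0.1]
gripper_width: 0.0801
grasp_force: 0.0Traceback (most recent call last):
  File "<stdin>", line 3, in <module>
  File "h.py", line 24, in ring
    i=1+np.argmax(st[1:,4]); r=world(s,d,*c[i],z=.016)[:2]
        ~~~~~~~~~^^^^^^^^^^
    return _wrapfunc(a, 'argmax', axis=axis, out=out, **kwds)
    return bound(*args, **kwds)
ValueError: attempt to get argmax of an empty sequence
```

```bash
python3 -m creep '[{"translation":[0,0,-30],"rot":[0,0.14,0],"grip":80},{"translation":[0,0,-50],"rot":[0,0.28,0],"grip":80},{"translation":[0,0,-50],"rot":[0,0.35,0],"grip":80},{"translation":[0,0,-50],"rot":[0,0.35,0],"grip":80},{"translation":[0,0,-50],"rot":[0,0.35,0],"grip":80}]'
python3 - <<'E'
from h import *
P[:]=[.5442,.039]
s,d=grab("wrist"); np.savez("pics/w7.npz",**d,pos=s["ee_pos"],rot=s["tcp_rot"])
cv2.imwrite("pics/w7.png",d["image"][:,:,::-1]);ring(s,d);
E
```

```text
clock: 11.75
ee_pos: [0.4605, -0.1704, 0.0953]
tcp_rot: [-0.173, 0.789, 0.533, 0.249]
ft_force: [0.7, 0.6, -0.6]
gripper_width: 0.08
grasp_force: 0.0
red [270  64  17  15 189] [278.   70.9] [0.5441 0.0385 0.016 ]
ring [0.5441 0.0385] err tool mm [ 0.4 -0.1  0.3] pos [ 0.4605 -0.1704  0.0953] F [ 0.7  0.6 -0.6]
```

View pics/w7.png

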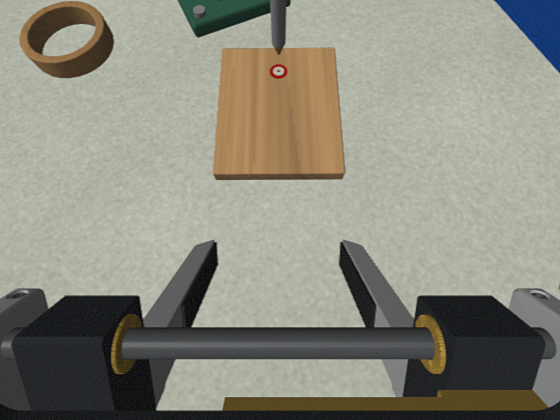

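The ring measures (0.5441,0.0385), and the point hangs right over it at image (278,53), in line. Next I'll lift, straighten the tool and close the fingers.

```bash
python3 -m creep '[{"translation":[30,0,-40],"rot":[0,-0.1,0],"grip":0},{"translation":[60,0,-80],"rot":[0,-0.24,0],"grip":0},{"translation":[90,0,-120],"rot":[0,-0.38,0],"grip":0},{"translation":[121,0,-159],"rot":[0,-0.52,0],"grip":0},{"translation":[121,0,-159],"rot":[0,-0.65,0],"grip":0}]' 10; python3 -m creep '[{"translation":[0,0,0],"rot":[0,0,0],"grip":0},{"translation":[0,0,0],"rot":[0,0,0],"grip":0}]'
python3 - <<'E'
from h import *
d=dict(np.load("pics/w7.npz")); s0=dict(ee_pos=d["pos"],tcp_rot=d["rot"])
print("tip",world(s0,d,278,54,z=.038))
s=manip.observe(); q=s["tcp_rot"]; T=R.from_quat([q[1],q[2],q[3],q[0]]).as_matrix()
print(T.T@(np.array([.5442,.039,.255])-s["ee_pos"])*1000,s["joints"])
print(R.from_matrix(T).apply([0,0,1]))
E
```

```text
clock: 12.3
ee_pos: [0.4682, -0.1616, 0.3035]
tcp_rot: [0.015, 0.826, 0.563, -0.015]
ft_force: [0.1, -0.7, -0.2]
gripper_width: 0.0434
grasp_force: 0.0
clock: 12.5
ee_pos: [0.4653, -0.1612, 0.2961]
tcp_rot: [0.007, 0.825, 0.564, -0.015]
ft_force: [-0.6, -0.3, -0.1]
gripper_width: 0.0272
grasp_force: 0.0
tip [0.5446456  0.03930117 0.038     ]
[216.39628583   0.9734922   33.95096598] [ 0.89941019  0.12248138 -0.77087625  1.86628051  0.12449023  1.202397
 -0.28559186]
[-0.01641516 -0.02895739 -0.99944585]
```

```bash
python3 -m creep '[{"translation":[45,0,5],"rot":[0,0.033,0],"grip":0},{"translation":[90,0,8],"rot":[0,0.033,0],"grip":0},{"translation":[135,1,10],"rot":[0,0.033,0],"grip":0},{"translation":[180,1,15],"rot":[0,0.033,0],"grip":0},{"translation":[216,1,20],"rot":[0,0.033,0],"grip":0}]' 10; python3 -m creep '[{"translation":[0,0,0],"rot":[0,0,0],"grip":0},{"translation":[0,0,0],"rot":[0,0,0],"grip":0}]'
python3 - <<'E'
from h import *
s=manip.observe(); q=s["tcp_rot"]; T=R.from_quat([q[1],q[2],q[3],q[0]]).as_matrix()
print(T.T@(np.array([.5444,.039,.244])-s["ee_pos"])*1000,T[:,2],s["joints"])
E
```

```text
clock: 13.0
ee_pos: [0.5448, 0.038, 0.2674]
tcp_rot: [-0.004, 0.827, 0.562, -0.002]
ft_force: [-0.7, -0.6, 0.3]
gripper_width: 0.0004
grasp_force: 0.0
clock: 13.2
ee_pos: [0.5443, 0.0363, 0.2675]
tcp_rot: [-0.004, 0.827, 0.563, -0.002]
ft_force: [0.0, -0.3, -0.4]
gripper_width: 0.0005
grasp_force: 0.0
[ 2.4769497  -0.69222006 23.48509477] [-0.00786773  0.00408113 -0.99996072] [ 0.56028947  0.28220501 -0.88146809  1.79359076  0.22765755  1.18135282
 -0.76602371]
```

Next I'll go down onto the cap: 20 mm, then in small steps watching the force.

```bash
python3 -m creep '[{"translation":[2.5,0,10],"rot":[0,0,0],"grip":0},{"translation":[2.5,0,20],"rot":[0,0,0],"grip":0},{"translation":[2.5,0,26],"rot":[0,0,0],"grip":0},{"translation":[2.5,0,30],"rot":[0,0,0],"grip":0},{"translation":[2.5,0,32],"rot":[0,0,0],"grip":0}]'; python3 -m creep '[{"translation":[0,0,3],"rot":[0,0,0],"grip":0},{"translation":[0,0,6],"rot":[0,0,0],"grip":0},{"translation":[0,0,9],"rot":[0,0,0],"grip":0},{"translation":[0,0,10],"rot":[0,0,0],"grip":0},{"translation":[0,0,10],"rot":[0,0,0],"grip":0}]'
```

```text
clock: 13.7
ee_pos: [0.5455, 0.0383, 0.2365]
tcp_rot: [-0.003, 0.827, 0.562, -0.002]
ft_force: [-1.2, -1.6, 1.8]
gripper_width: 0.0003
grasp_force: 0.8
clock: 14.2
ee_pos: [0.5457, 0.0388, 0.2269]
tcp_rot: [-0.003, 0.827, 0.562, -0.001]
ft_force: [1.2, -2.0, 3.9]
gripper_width: 0.0001
grasp_force: 1.1
```

```bash
python3 -m creep '[{"translation":[0,0,2],"rot":[0,0,0],"grip":0},{"translation":[0,0,4],"rot":[0,0,0],"grip":0},{"translation":[0,0,6],"rot":[0,0,0],"grip":0},{"translation":[0,0,6],"rot":[0,0,0],"grip":0}]'; python3 -m creep '[{"translation":[0,0,1],"rot":[0,0,0],"grip":0},{"translation":[0,0,1],"rot":[0,0,0],"grip":0}]'
```

```text
clock: 14.6
ee_pos: [0.5457, 0.0389, 0.2207]
tcp_rot: [-0.003, 0.827, 0.562, -0.001]
ft_force: [1.3, -1.4, 2.7]
gripper_width: 0.0003
grasp_force: 1.4
clock: 14.8
ee_pos: [0.5457, 0.039, 0.22]
tcp_rot: [-0.003, 0.827, 0.562, -0.001]
ft_force: [-0.0, -1.1, 6.6]
gripper_width: 0.0005
grasp_force: 2.8
```

Contact is starting, so I'll press firmly and hold.

```bash
python3 -m creep '[{"translation":[0,0,0.7],"rot":[0,0,0],"grip":0},{"translation":[0,0,0.7],"rot":[0,0,0],"grip":0},{"translation":[0,0,0.7],"rot":[0,0,0],"grip":0}]'; python3 -m creep '[{"translation":[0,0,0.6],"rot":[0,0,0],"grip":0},{"translation":[0,0,0.6],"rot":[0,0,0],"grip":0},{"translation":[0,0,0.6],"rot":[0,0,0],"grip":0},{"translation":[0,0,0.6],"rot":[0,0,0],"grip":0}]'
```

```text
clock: 15.1
ee_pos: [0.5458, 0.0389, 0.2197]
tcp_rot: [-0.002, 0.827, 0.562, -0.001]
ft_force: [-1.6, -1.0, 9.4]
gripper_width: 0.0003
grasp_force: 5.0
clock: 15.5
ee_pos: [0.5458, 0.039, 0.2194]
tcp_rot: [-0.002, 0.827, 0.562, -0.001]
ft_force: [-2.3, -2.7, 13.9]
gripper_width: 0.0003
grasp_force: 7.2
```

```bash
python3 -m creep '[{"translation":[0,0,-3],"rot":[0,0,0],"grip":0},{"translation":[0,0,-8],"rot":[0,0,0],"grip":0},{"translation":[0,0,-14],"rot":[0,0,0],"grip":0},{"translation":[0,0,-20],"rot":[0,0,0],"grip":0},{"translation":[0,0,-30],"rot":[0,0,0],"grip":0}]'; python3 -m creep '[{"translation":[-40,0,-40],"rot":[0,0,0],"grip":0},{"translation":[-80,0,-40],"rot":[0,0,0],"grip":0},{"translation":[-120,0,-40],"rot":[0,0,0],"grip":0},{"translation":[-165,0,-40],"rot":[0,0,0],"grip":0},{"translation":[-210,0,-40],"rot":[0,0,0],"grip":0}]'; python3 -m creep '[{"translation":[0,0,0],"rot":[0,0.14,0],"grip":0},{"translation":[0,0,0],"rot":[0,0.28,0],"grip":0},{"translation":[0,0,0],"rot":[0,0.35,0],"grip":0},{"translation":[0,0,0],"rot":[0,0.35,0],"grip":0},{"translation":[0,0,0],"rot":[0,0.35,0],"grip":0}]'
python3 - <<'E'
from h import *
P[:]=[.5442,.039]
s,d=grab("wrist"); ring(s,d)
s,t=grab("top"); print(s["ft_force"])
a=t["image"][150:250,200:370]; b=cv2.resize(a,(560,330)); cv2.imwrite("pics/end.png",cv2.resize(np.vstack([d["image"],b])[:,:,::-1],None,fx=.8,fy=.8))
E
```

```text
clock: 16.0
ee_pos: [0.5453, 0.0389, 0.2488]
tcp_rot: [-0.003, 0.827, 0.562, -0.002]
ft_force: [0.2, -0.8, 0.3]
gripper_width: 0.0009
grasp_force: 0.0
clock: 16.5
ee_pos: [0.4678, -0.1579, 0.2892]
tcp_rot: [-0.002, 0.827, 0.562, -0.001]
ft_force: [1.7, -0.5, -0.2]
gripper_width: 0.0006
grasp_force: 0.0
clock: 17.0
ee_pos: [0.4687, -0.1565, 0.2887]
tcp_rot: [-0.1, 0.815, 0.553, 0.142]
ft_force: [0.6, 0.5, -0.1]
gripper_width: 0.0001
grasp_force: 0.0
red [ 246    0   60   50 2434] [274.6  20.7] [0.5931 0.1748 0.016 ]
red [272 103  12  13 114] [277.6 109.4] [0.5441 0.0375 0.016 ]
red [478 229  12  13 115] [483.5 235.1] [ 0.7637 -0.2615  0.016 ]
ring [0.5931 0.1748] err tool mm [-135.6    4.4  -49.4] pos [ 0.4687 -0.1565  0.2887] F [ 0.6  0.5 -0.1]
[-0.14708917  0.14981038  0.2124587 ]
```

View pics/end.png

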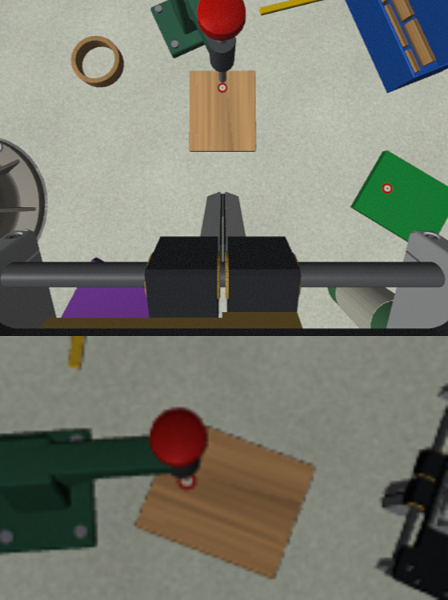

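The cap is back up, the ring is under the point at about (0.544,0.038), nothing else has moved, and the robot is clear.

```bash
python3 -c "
from plant import manip
print(manip.finish_job())"
```

```text
the job is handed in; nothing more can be done
None
```

The job is handed in, with no verdict returned: I slid the ring to within about 2 mm of the punch point by camera and pressed it with roughly 11 N on the wood, and the cap sprang back with the panel still in place and no bystander seen to move.

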